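Edge a slide carrier out of its dock and lay it on the light stand

ROBOT

A 7-joint arm with a two-finger parallel gripper is mounted at the origin on the work surface. World frame = base frame: x ahead of the robot, y to its left, z up, the work surface at z = 0. Lengths are in mm, angles in rad, forces in N, time in s.
With the tool pointing down it reaches from about 425 to 950 mm from the base axis. Payload 16.7 kg.
Tool frame: the origin (TCP) lies between the finger pads; the fingertips stand tcp_to_tips ahead of it and the grasp point (between the pads) is the TCP (tcp_to_tips is the distance from the TCP to the fingertips, in mm); z points along the fingers, y is the line along which they close (so a half turn about z gives the same grasp; the last joint's range is limited). The gripper opens to 94 mm and grips with 3 to 60 N. Pads are 16 mm wide; open, the fingers measure 119 mm over their backs; the gripper's body (75 mm by 177 mm) begins 78 mm behind the grasp point.
Start: joints at [0.991, 0.426, 0.074, 1.606, -0.034, 1.111, -0.067], TCP at [281.844, -613.302, 224.467] pointing down, gripper open.
Joint ranges: [-2.85, 2.85], [-0.5, 2.14], [-1.23, 1.37], [0.21, 2.46], [-1.02, 4.16], [0.16, 2.05], [-2.73, 2.73]. Speed limits (rad/s): [1.89, 1.89, 2.39, 2.39, 3.01, 3.01, 3.01].

INTERFACE

Orientations are given as a unit quaternion [x, y, z, w].
In Python, from station import * gives the robot as it stands. The module is installed in compiled form; this text tells all that it offers.
- The arm moves only by the tool send_rows, never from a script. Its arguments are lists of equal length, an entry for each row: "hand": the opening, from -1 (shut) to 1 (fully open); "translation": the shift along the world's x, y, z in mm, a list of three; "turn": the turn, a rotation vector about the world's x, y, z in degrees, a list of three. In form: {"hand": [hand, ...], "translation": [[dx, dy, dz], ...], "turn": [[ax, ay, az], ...]}. A call has 1 to 10 rows; each row shifts and turns the commanded pose from where the row before left it; what a row does not reach is not made up. A row lasts 1/12 s, in which the tool goes at most 41.7 mm and 7.16 degrees, less where a joint would pass 70% of its speed; a pose out of reach is approached as far as the arm can. A call with a gripper value outside its range is refused whole. The fingers move at their own pace and stop on an object; "squeeze" is the grip in N (left out, the last holds). Time passes only in rows, so rows that do not move let the fingers close. It gives the time, the measured TCP pose, the force, the opening and the grip force at its end, in the units of the state.
- sense(): the state, without advancing time (a new reading comes with each control period).
- grab_frame(name): name is "scene" or "top" or "wrist"; returns a dict with "pixels" (400x640x3 uint8, red, green, blue), "mtx" (3x3 intrinsics, pixels), "pose" (4x4, takes a point from camera to world coordinates); the wrist camera has in their place "hand_eye" (4x4, takes a point from camera to tool coordinates, whose origin is the TCP and whose axes are the flange's). Camera axes: x right, y down, z forward; pixel columns grow to the right and rows downward; lengths in mm; the calibration is good to about 2 mm. A picture is of the moment at which its call begins: read the wrist's pose just before it. There is no depth.
- finish_job(): hands the job in; it is judged then, once.
Trained networks look in a picture, given as the dict that the camera call returned (one of the last four; its "shot" number tells which), for a name from the list of things; names that differ only in an ending like _2 or _b are one class to them, and where a whole thing is asked for, a point or a joint stands for the part that bears it (a point fixed in the world has none). Each returns a list of dicts, best first, with "confidence" (0 to 1); they miss things now and then, are a little off and sometimes report something else, mostly with a low value. They report only what shows in the picture. A call takes as long as a camera call. They do not tell look-alikes from the thing itself.
- search_frame(label, picture): "location" ([x, y, z] in mm, in world coordinates, good to about 4 mm: the middle of the surface that is visible of it).
The state is a dict: "clock": time; "joint_pos": joint angles; "dq": joint speeds; "effort": joint torques, N m; "eef_pos": TCP position; "orientation": TCP orientation; "wrist_force": force on the tool from outside, world axes, zero at the start; "torque": the same for the moment, N m; "opening": finger opening in mm; "grip_force": force on a finger pad.
Only numpy, scipy, OpenCV 4.12 (cv2) and the standard library are available. Lean on these libraries where they do the work, as an engineer would, in place of code of your own. Each camera call takes 0.05 s, during which the arm holds its last target. There are 200 camera calls.

TASK

The slide carrier lies flush in its dock with nothing to get hold of: press lightly on its top, edge it out over the dock's open end until enough of it overhangs to pinch by its two long sides, and lift it off. Lay it flat, straight and centred on the light stand with one end gently pushed up against the stop bar, and let go. It holds glass slides, so never press or push it hard, keep it level, do not let it fall, and leave the jar, bottle and slide box alone.

Things in the scene. Friction and masses are not known exactly. Their poses are not given: they have to be found in the camera images.
- carrier: flat aluminium plate 150 (x) x 60 (y) x 6 mm, about 0.14 kg, two glass slides in the middle of its top, the 37 mm ends bare; origin at the centre of its underside, z up. Starts in the dock's channel, top level with the walls, x along the dock's x. Slick on the dock: 5 to 10 N on top drags it. Touch down at about 5 mm/s; over 25 N against dock or stand is too hard
- dock: fixed grey plinth 160 (x) x 100 (y) x 51 mm high, origin at the centre of its underside. A channel 70 wide, 6 deep (floor 45 above the origin, stiff: 0.6 mm of give at 25 N) runs along its x: closed by a wall at +x (inner face x = +75), open at -x, where the floor ends at x = -80 with free air down to the bench. The open end faces roughly to the robot
- stand: fixed rigid white light stand 130 (x) x 90 (y) mm, flat top 40 above the origin, which is at the centre of its underside; a steel stop bar, 14 high, 10 thick, crosses the top at its +x end, its inner face at x = +55: the carrier against it has its origin at x = -20 and overhangs the stand's -x end by 30
- oil_bottle: bystander: small amber bottle, 36 mm across, 75 mm high, origin at the centre of its underside
- stain_jar: bystander: open glass jar, 56 mm across, 75 mm high, origin at the centre of its underside
- slide_box: bystander: open wooden slide box 90 x 110 x 35 mm, origin at the centre of its underside
There are look-alikes about, which are no part of the job. Leave any purple or yellow look-alike of the carrier alone.

How it is judged (in metres and radians):
On the way, in this order (a step that is already met when the one before it is completed fails the run):
1. the carrier, still lying flat on the dock, overhangs its open end by more than 20 mm (x of carrier in the frame of dock below -0.025 m and z of carrier in the frame of dock between 0.0425 and 0.0475 m and angle between carrier's own z axis and vertical below 0.05 rad and contact force between carrier and dock above 0.2 N), for 0.2 s.
2. the carrier is lifted off the dock in the fingers (height (world z) of carrier above 0.06 m and contact force between carrier and dock below 0.1 N and contact force between the fingers and carrier above 0.5 N), for 0.2 s.
At the end, for the whole second after the job is handed in: The carrier lies flat and at rest on the light stand, glass side up, one end against the stop bar (gap under 4 mm), its long axis within about 4.5 degrees of the stand's and within 12 mm of its middle line, released (x of carrier in the frame of stand between -0.024 and -0.018 m and y of carrier in the frame of stand between -0.012 and 0.012 m and z of carrier in the frame of stand between 0.038 and 0.042 m and angle between the x axis of carrier and the x axis of stand, either way round below 0.08 rad and angle between carrier's own z axis and vertical below 0.04 rad and contact force between carrier and the fingers below 0.05 N and linear speed of carrier below 0.01 m/s); the robot touches nothing.
It fails at once if the carrier is pressed against the dock with more than 25 N (contact force between carrier and dock above 25 N).
It fails at once if the carrier is pressed or pushed against the stand with more than 25 N (contact force between carrier and stand above 25 N).
It fails at once if the carrier is tipped by more than about 23 degrees (angle between carrier's own z axis and vertical above 0.4 rad).
It fails at once if the carrier falls below the top of the dock and stand (height (world z) of carrier below 0.03 m).
It fails at once if a bystander is moved by more than 15 mm (distance of any of oil_bottle, stain_jar, slide_box from where it was at the start of the episode above 0.015 m).
It also fails if it takes over 69 s, if anything falls off the work surface, if the arm or the gripper's body presses on something with over 40 N, if the wrist force passes 120 N, or if a joint passes its speed limit or range.

## Working session

There is one attempt and no reset: what is moved stays moved. The work goes in short steps, Python scripts to look and compute and a tool call to move; the robot and the scene stay as the last step left them, time stands still between calls to the robot, and variables do not carry over. Pictures are saved under pics/ and viewed, at most 10 in all, crops included, and the job is handed in when it is done.

Besides the shell and the picture viewer there is one more tool, called after "Request:" by a JSON object that holds its "fn" and its "kwargs", one argument or row to a line. send_rows: Moves the arm, as the interface text tells. Its arguments: {"type":"object","properties":{"hand":{"type":"array"},"translation":{"type":"array"},"turn":{"type":"array"},"squeeze":{"type":"number"}},"required":["hand","translation","turn"]}

```bash
mkdir -p pics
cat > a.py <<'E'
from station import *
import cv2
s=sense(); print({k:s[k] for k in s if k not in('dq','effort')})
for n in("scene","top"):
    f=grab_frame(n); cv2.imwrite(f"pics/{n}0.png",f["pixels"][:,:,::-1])
    print(n,f["mtx"].tolist(),f["pose"].round(3).tolist())
    for l in("carrier","dock","stand","oil_bottle","stain_jar","slide_box"):
        print(l,[([round(float(v)) for v in d["location"]],round(float(d["confidence"]),2)) for d in search_frame(l,f)])
E
python3 a.py
```

```text
{'clock': 0.0, 'joint_pos': array([ 0.99049481,  0.42673749,  0.07385098,  1.60660518, -0.03409993,
        1.11081164, -0.06711971]), 'eef_pos': array([ 281.67680707, -612.95707387,  223.77275718]), 'orientation': array([ 9.76896098e-01,  2.13713803e-01, -1.86041871e-04, -6.23970807e-04]), 'wrist_force': array([-0.17224791,  0.2566232 , -0.01966555]), 'torque': array([-0.02793672,  0.0095153 ,  0.02807964]), 'grip_force': 0.0, 'opening': 93.76778188124307}
scene [[515.8607946660784, 0.0, 315.11230115635743], [0.0, 515.8607946660784, 198.55486793254033], [0.0, 0.0, 1.0]] [[-0.708, 0.4, -0.582, 1515.51], [0.706, 0.402, -0.583, 901.493], [0.0, -0.824, -0.567, 954.581], [0.0, 0.0, 0.0, 1.0]]
carrier [([408, 188, 10], 0.97), ([610, 157, 56], 0.96), ([661, 335, 6], 0.83), ([811, 139, 6], 0.71)]
dock [([641, 196, 39], 0.77)]
stand [([617, -131, 38], 0.62)]
oil_bottle [([808, -37, 39], 0.52)]
stain_jar [([527, 395, 52], 0.97)]
slide_box [([536, -373, 24], 0.94)]
top [[386.661787380102, 0.0, 313.75174229683665], [0.0, 386.661787380102, 201.05408197076082], [0.0, 0.0, 1.0]] [[-0.011, -0.987, 0.16, 459.792], [-1.0, 0.01, -0.006, 13.622], [0.004, -0.16, -0.987, 1027.341], [0.0, 0.0, 0.0, 1.0]]
carrier [([599, 154, 52], 0.8), ([659, 334, 3], 0.73), ([805, 137, 7], 0.63), ([403, 186, 8], 0.6)]
dock [([605, 139, 48], 0.56)]
stand [([606, -148, 38], 0.65)]
oil_bottle [([789, -43, 49], 0.52)]
stain_jar [([510, 400, 47], 0.7)]
slide_box [([525, -390, 19], 0.85)]
```

View pics/top0.png

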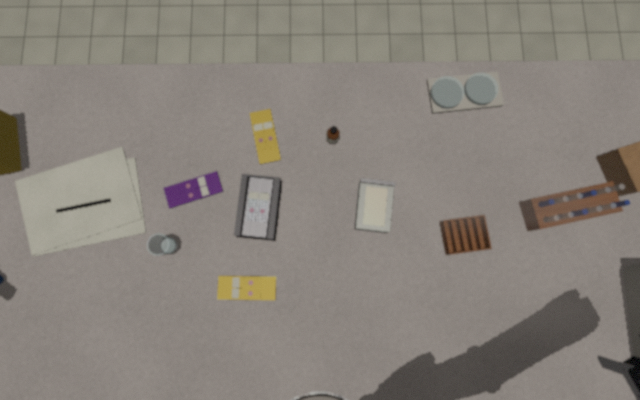

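View pics/scene0.png

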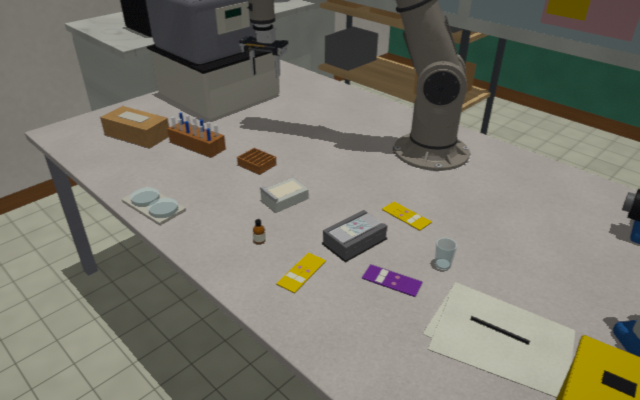

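Request:
{"fn": "send_rows", "kwargs": {
  "hand": [1,1,1,1,1,1,1,1,1,1],
  "translation": [
    [18,30,8],
    [18,30,8],
    [18,30,8],
    [18,30,8],
    [18,30,8],
    [18,30,8],
    [18,30,8],
    [18,30,8],
    [18,30,8],
    [18,30,8]
  ],
  "turn": [
    [0,0,-2.5],
    [0,0,-2.5],
    [0,0,-2.5],
    [0,0,-2.5],
    [0,0,-2.5],
    [0,0,-2.5],
    [0,0,-2.5],
    [0,0,-2.5],
    [0,0,-2.5],
    [0,0,-2.2]
  ]
}}

```text
clock: 1.53
eef_pos: [462.4, -311.7, 305.2]
orientation: [1.0, -0.001, 0.0, 0.0]
wrist_force: [0.7, 0.5, 0.8]
opening: 93.9
grip_force: 0.0
```

Request:
{"fn": "send_rows", "kwargs": {
  "hand": [1,1,1,1,1,1,1,1,1,1],
  "translation": [
    [10,25,8],
    [10,25,8],
    [10,25,8],
    [10,25,8],
    [10,25,8],
    [10,20,0],
    [10,15,0],
    [0,0,0],
    [0,0,0],
    [0,0,0]
  ],
  "turn": [
    [0,0,0],
    [0,0,0],
    [0,0,0],
    [0,0,0],
    [0,0,0],
    [0,0,0],
    [0,0,0],
    [0,0,0],
    [0,0,0],
    [0,0,0]
  ]
}}

```text
clock: 2.37
eef_pos: [531.5, -154.1, 344.4]
orientation: [1.0, -0.001, -0.0, 0.0]
wrist_force: [-0.4, -0.3, -0.7]
opening: 93.8
grip_force: 0.0
```

```bash
cat > h.py <<'E'
from station import *
import cv2, numpy as np
from scipy.spatial.transform import Rotation as R
np.set_printoptions(precision=2,suppress=True)
def shot(name):
    s=sense(); f=grab_frame("wrist"); T=np.eye(4); T[:3,:3]=R.from_quat(s["orientation"]).as_matrix(); T[:3,3]=s["eef_pos"]
    P=T@f["hand_eye"]; cv2.imwrite(f"pics/{name}.png",f["pixels"][:,:,::-1]); np.savez(f"pics/{name}.npz",P=P,K=f["mtx"])
    return s,f,P
def st():
    s=sense(); print(s["clock"],s["eef_pos"],"yaw",R.from_quat(s["orientation"]).as_matrix()[:,0],"F",s["wrist_force"],"op",s["opening"],"g",s["grip_force"])
def topix(name,X):
    d=np.load(f"pics/{name}.npz"); c=np.linalg.inv(d["P"])@np.append(X,1); u=d["K"]@c[:3]; return u[:2]/u[2]
def toworld(name,uv,z):
    d=np.load(f"pics/{name}.npz"); r=d["P"][:3,:3]@np.linalg.solve(d["K"],[*uv,1]); o=d["P"][:3,3]; return o+r*(z-o[2])/r[2]
E
python3 -c "
from h import *
st(); s,f,P=shot('w1'); print(f['hand_eye'],P,f['mtx']); print(tcp_to_tips)"
```

```text
2.3667 [ 531.48 -154.05  344.4 ] yaw [ 1. -0. -0.] F [-0.38 -0.33 -0.67] op 93.80467677369883 g 0.0
[[  -0.     -0.96   -0.29   84.9 ]
 [   1.      0.     -0.     -0.65]
 [   0.     -0.29    0.96 -160.21]
 [   0.      0.      0.      1.  ]] [[  -0.     -0.96   -0.29  616.42]
 [  -1.      0.      0.   -153.45]
 [  -0.      0.29   -0.96  504.6 ]
 [   0.      0.      0.      1.  ]] [[304.46   0.   321.16]
 [  0.   304.46 199.97]
 [  0.     0.     1.  ]]
19.0
```

View pics/w1.png

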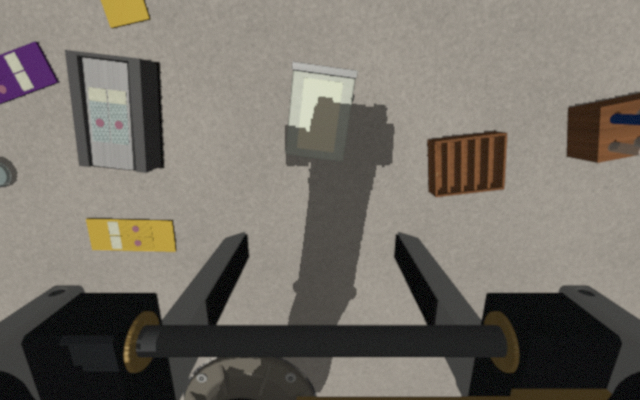

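Request:
{"fn": "send_rows", "kwargs": {
  "hand": [1,1,1,1,1,1],
  "translation": [
    [20,2,-25],
    [20,2,-25],
    [20,2,-25],
    [15,2,-25],
    [0,0,0],
    [0,0,0]
  ],
  "turn": [
    [0,0,0],
    [0,0,0],
    [0,0,0],
    [0,0,0],
    [0,0,0],
    [0,0,0]
  ]
}}

```text
clock: 2.92
eef_pos: [606.1, -146.0, 243.0]
orientation: [1.0, -0.001, -0.002, -0.0]
wrist_force: [-0.2, 0.5, 0.7]
opening: 93.7
grip_force: 0.0
```

```bash
python3 -c "
from h import *
s,f,P=shot('w2'); st()"
```

```text
2.9667 [ 606.38 -146.26  244.55] yaw [ 1. -0. -0.] F [ 0.07 -0.59  1.05] op 93.82270267944357 g 0.0
```

Request:
{"fn": "send_rows", "kwargs": {
  "hand": [1,1,1,1,1,1,1,1,1,1],
  "translation": [
    [0,37,0],
    [0,37,0],
    [0,37,0],
    [0,37,0],
    [0,37,0],
    [0,37,0],
    [0,37,0],
    [0,37,0],
    [0,0,0],
    [0,0,0]
  ],
  "turn": [
    [0,0,0],
    [0,0,0],
    [0,0,0],
    [0,0,0],
    [0,0,0],
    [0,0,0],
    [0,0,0],
    [0,0,0],
    [0,0,0],
    [0,0,0]
  ]
}}

```text
clock: 3.8
eef_pos: [606.7, 152.4, 246.3]
orientation: [1.0, 0.001, 0.001, -0.0]
wrist_force: [-0.0, -1.4, -0.1]
opening: 93.6
grip_force: 0.0
```

```bash
python3 -c "
from h import *
s,f,P=shot('w3'); st()
for n in('w2','w3'):
    i=cv2.imread(f'pics/{n}.png'); c=i[0:260,190:450]; cv2.imwrite(f'pics/{n}c.png',cv2.resize(c,None,fx=2.3,fy=2.3,interpolation=cv2.INTER_CUBIC))
cv2.imwrite('pics/both.png',np.hstack([cv2.resize(cv2.imread(f'pics/{n}.png')[0:300,220:420],None,fx=2,fy=2,interpolation=cv2.INTER_CUBIC) for n in('w2','w3')]))"
```

```text
3.85 [607.04 150.26 246.03] yaw [ 1. -0.  0.] F [ 0.72 -0.31  0.58] op 94.04191394816858 g 0.0
```

View pics/both.png

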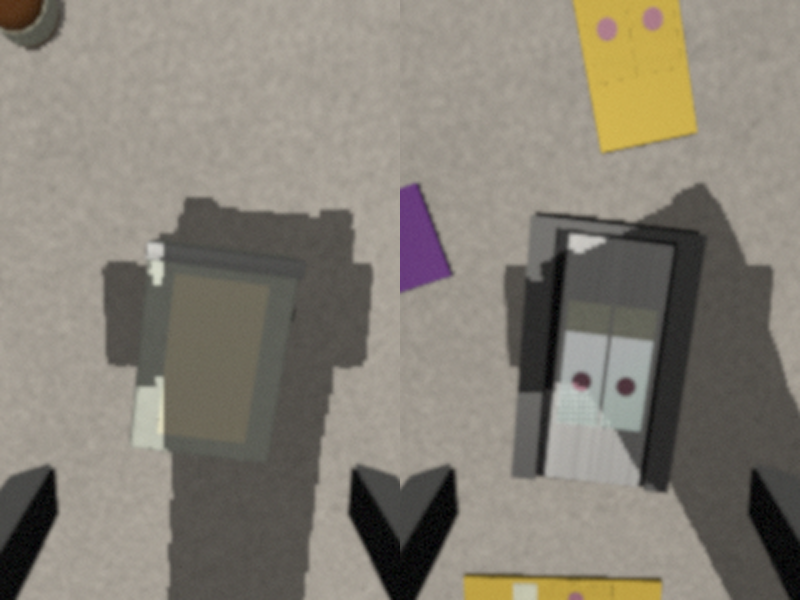

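```bash
cat > fit.py <<'E'
from h import *
from scipy.optimize import least_squares
def fit(name,pts,loc):
    px=np.array(pts)/2+[220,0]
    def w(p):
        c,s=np.cos(p[2]),np.sin(p[2]); return [[p[0]+c*a-s*b,p[1]+s*a+c*b,z] for a,b,z in loc]
    g=lambda p:(np.array([topix(name,X) for X in w(p)])-px).ravel()
    r=least_squares(g,[605,-145 if name=='w2' else 150,0],x_scale=[1,1,.01]); print(name,r.x,'deg',np.degrees(r.x[2]),'res',r.fun)
    return r.x
fit('w2',[(134,447),(267,460),(155,242),(303,262)],[(-65,45,40),(-65,-45,40),(65,45,54),(65,-45,54)])
fit('w3',[(135,214),(305,234),(113,476),(267,491)],[(80,50,51),(80,-50,51),(-80,50,51),(-80,-50,51)])
fit('w3',[(167,233),(275,243),(143,474),(242,485)],[(75,30,51),(75,-30,51),(-75,30,51),(-75,-30,51)])
for p in [(113,476),(267,491),(143,474),(242,485),(135,214),(305,234),(167,233),(275,243)]: print(p,toworld('w3',np.array(p)/2+[220,0],51))
E
python3 fit.py
```

```text
w2 [ 607.58 -152.01   -0.13] deg -7.2246707335929665 res [-1.6   0.41  1.54  2.06 -2.95 -0.98  3.04 -0.64]
w3 [608.38 152.26  -0.11] deg -6.234302265933702 res [-1.75 -0.25  1.73  0.04 -0.56 -0.03  0.6   0.54]
w3 [606.02 151.27  -0.11] deg -6.231518590139617 res [ 0.56 -0.89 -0.68  0.21  1.32  0.7  -1.19  0.06]
(113, 476) [534.25 209.94  51.  ]
(267, 491) [524.17 112.04  51.  ]
(143, 474) [535.68 190.89  51.  ]
(242, 485) [528.3  128.08  51.  ]
(135, 214) [693.07 191.33  51.  ]
(305, 234) [682.51  95.82  51.  ]
(167, 233) [682.87 173.6   51.  ]
(275, 243) [677.56 112.55  51.  ]
```

Request:
{"fn": "send_rows", "kwargs": {
  "hand": [-1,-1,-1,-1,-1,-1,-1,-1,-1,-1],
  "translation": [
    [11,-1,-30],
    [11,-1,-30],
    [11,-1,-30],
    [11,-1,-30],
    [11,-1,-20],
    [0,0,-10],
    [0,0,-6],
    [0,0,0],
    [0,0,0],
    [0,0,0]
  ],
  "turn": [
    [0,0,-3],
    [0,0,-3.2],
    [0,0,0],
    [0,0,0],
    [0,0,0],
    [0,0,0],
    [0,0,0],
    [0,0,0],
    [0,0,0],
    [0,0,0]
  ]
}}

```text
clock: 4.68
eef_pos: [662.3, 145.7, 90.3]
orientation: [0.999, -0.054, 0.001, -0.0]
wrist_force: [-0.3, -0.5, 0.6]
opening: 30.5
grip_force: 0.0
```

```bash
python3 -c "
from h import *
s,f,P=shot('w4'); st()
cv2.imwrite('pics/w4c.png',f['pixels'][:,100:540,::-1])"
```

```text
4.7333 [662.32 145.79  90.21] yaw [ 0.99 -0.11  0.  ] F [ 1.38 -0.22 -0.09] op 26.679932152747067 g 0.0
```

View pics/w4c.png

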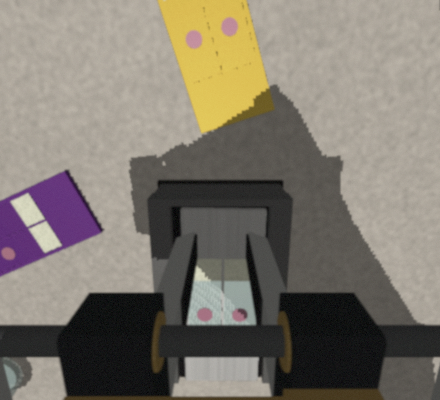

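Request:
{"fn": "send_rows", "kwargs": {
  "hand": [-1,-1,-1,-1,-1,-1,-1,-1,-1,-1],
  "translation": [
    [0,0,-4],
    [0,0,-4],
    [0,0,-4],
    [0,0,-2],
    [0,0,-1],
    [0,0,-0.4],
    [0,0,-0.4],
    [0,0,0],
    [0,0,0],
    [0,0,0]
  ],
  "turn": [
    [0,0,0],
    [0,0,0],
    [0,0,0],
    [0,0,0],
    [0,0,0],
    [0,0,0],
    [0,0,0],
    [0,0,0],
    [0,0,0],
    [0,0,0]
  ]
}}

```text
clock: 5.57
eef_pos: [661.9, 145.7, 72.8]
orientation: [0.999, -0.054, 0.0, -0.0]
wrist_force: [-0.4, 0.0, 0.4]
opening: 0.6
grip_force: 0.0
```

Request:
{"fn": "send_rows", "kwargs": {
  "hand": [-1,-1,-1,-1],
  "translation": [
    [0,0,-0.4],
    [0,0,-0.4],
    [0,0,-0.4],
    [0,0,0]
  ],
  "turn": [
    [0,0,0],
    [0,0,0],
    [0,0,0],
    [0,0,0]
  ]
}}

```text
clock: 5.9
eef_pos: [661.8, 145.7, 71.4]
orientation: [0.999, -0.054, -0.0, -0.0]
wrist_force: [0.2, 0.4, 0.7]
opening: 0.5
grip_force: 0.0
```

Request:
{"fn": "send_rows", "kwargs": {
  "hand": [-1,-1,-1,-1],
  "translation": [
    [0,0,-0.3],
    [0,0,-0.3],
    [0,0,0],
    [0,0,0]
  ],
  "turn": [
    [0,0,0],
    [0,0,0],
    [0,0,0],
    [0,0,0]
  ]
}}

```text
clock: 6.23
eef_pos: [661.8, 145.7, 70.9]
orientation: [0.999, -0.054, 0.0, -0.0]
wrist_force: [0.2, 0.0, -0.1]
opening: 0.4
grip_force: 0.0
```

Request:
{"fn": "send_rows", "kwargs": {
  "hand": [-1,-1,-1,-1],
  "translation": [
    [0,0,-0.2],
    [0,0,-0.2],
    [0,0,0],
    [0,0,0]
  ],
  "turn": [
    [0,0,0],
    [0,0,0],
    [0,0,0],
    [0,0,0]
  ]
}}

```text
clock: 6.57
eef_pos: [661.8, 145.7, 70.4]
orientation: [0.999, -0.054, -0.0, -0.0]
wrist_force: [-0.3, -0.7, 0.1]
opening: 0.4
grip_force: 0.0
```

Request:
{"fn": "send_rows", "kwargs": {
  "hand": [-1,-1,-1,-1],
  "translation": [
    [0,0,-0.2],
    [0,0,-0.1],
    [0,0,0],
    [0,0,0]
  ],
  "turn": [
    [0,0,0],
    [0,0,0],
    [0,0,0],
    [0,0,0]
  ]
}}

```text
clock: 6.9
eef_pos: [661.9, 145.7, 70.3]
orientation: [0.999, -0.054, 0.0, -0.0]
wrist_force: [-1.0, -1.4, 3.3]
opening: 0.5
grip_force: 1.5
```

Request:
{"fn": "send_rows", "kwargs": {
  "hand": [-1,-1,-1,-1],
  "translation": [
    [0,0,-0.1],
    [0,0,-0.1],
    [0,0,0],
    [0,0,0]
  ],
  "turn": [
    [0,0,0],
    [0,0,0],
    [0,0,0],
    [0,0,0]
  ]
}}

```text
clock: 7.23
eef_pos: [661.9, 145.7, 70.2]
orientation: [0.999, -0.054, 0.0, -0.0]
wrist_force: [-2.5, -0.6, 5.0]
opening: 0.3
grip_force: 2.7
```

Request:
{"fn": "send_rows", "kwargs": {
  "hand": [-1,-1,-1,-1,-1,-1,-1],
  "translation": [
    [0,0,-0.1],
    [0,0,0],
    [-0.5,0.05,0],
    [-1,0.1,0],
    [-1,0.1,0],
    [-1,0.12,0],
    [0,0,0]
  ],
  "turn": [
    [0,0,0],
    [0,0,0],
    [0,0,0],
    [0,0,0],
    [0,0,0],
    [0,0,0],
    [0,0,0]
  ]
}}

```text
clock: 7.82
eef_pos: [658.6, 146.2, 70.2]
orientation: [0.999, -0.054, 0.0, -0.0]
wrist_force: [0.5, -0.2, 5.7]
opening: 0.5
grip_force: 2.8
```

```bash
python3 -c "
from h import *
st();sense();st()"
```

```text
7.8167 [658.59 146.19  70.2 ] yaw [ 0.99 -0.11  0.  ] F [ 0.5  -0.2   5.69] op 0.4515719488949184 g 2.7849303209222853
7.8167 [658.59 146.19  70.2 ] yaw [ 0.99 -0.11  0.  ] F [ 0.5  -0.2   5.69] op 0.4515719488949184 g 2.7849303209222853
```

Request:
{"fn": "send_rows", "kwargs": {
  "hand": [-1,-1,-1,-1,-1,-1,-1,-1,-1,-1],
  "translation": [
    [0,0,-0.1],
    [-1,0.11,0],
    [-1,0.11,0],
    [-1,0.11,0],
    [-1,0.11,0],
    [-1,0.11,0],
    [-1,0.11,0],
    [-1,0.11,0],
    [-1,0.11,0],
    [-1,0.11,0]
  ],
  "turn": [
    [0,0,0],
    [0,0,0],
    [0,0,0],
    [0,0,0],
    [0,0,0],
    [0,0,0],
    [0,0,0],
    [0,0,0],
    [0,0,0],
    [0,0,0]
  ]
}}

```text
clock: 8.65
eef_pos: [649.8, 147.2, 70.2]
orientation: [0.999, -0.054, 0.001, -0.0]
wrist_force: [0.8, -0.1, 7.0]
opening: -0.0
grip_force: 3.0
```

```bash
python3 -c "
from h import *
s,f,P=shot('w5'); st()
cv2.imwrite('pics/w5c.png',cv2.resize(f['pixels'][150:400,200:420,::-1],None,fx=2.4,fy=2.4))"
```

```text
8.7 [649.64 147.21  70.2 ] yaw [ 0.99 -0.11  0.  ] F [ 0.37 -0.85  6.49] op 0.23591031470662582 g 3.0601242691045627
```

View pics/w5c.png

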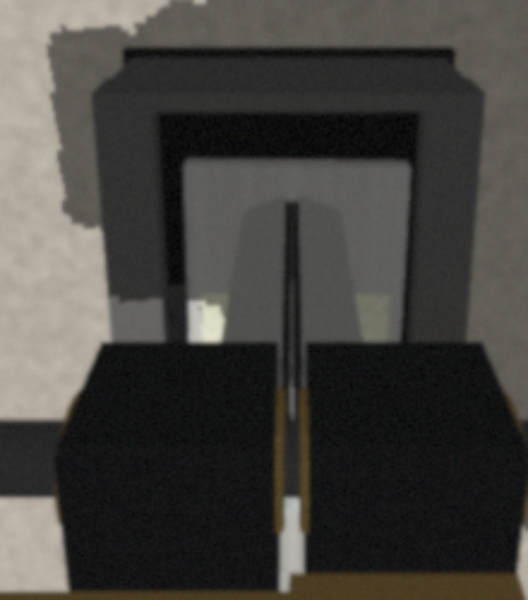

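Request:
{"fn": "send_rows", "kwargs": {
  "hand": [-1,-1,-1,-1,-1,-1,-1,-1,-1,-1],
  "translation": [
    [-1.5,0.16,0],
    [-1.5,0.16,0],
    [-1.5,0.16,0],
    [-1.5,0.16,0],
    [-1.5,0.16,0],
    [-1.5,0.16,0],
    [-1.5,0.16,0],
    [-1.5,0.16,0],
    [-1.5,0.16,0],
    [-1.5,0.16,0]
  ],
  "turn": [
    [0,0,0],
    [0,0,0],
    [0,0,0],
    [0,0,0],
    [0,0,0],
    [0,0,0],
    [0,0,0],
    [0,0,0],
    [0,0,0],
    [0,0,0]
  ]
}}

```text
clock: 9.53
eef_pos: [634.8, 148.8, 70.2]
orientation: [0.999, -0.054, 0.001, -0.0]
wrist_force: [0.7, -0.2, 5.4]
opening: 0.3
grip_force: 3.0
```

Request:
{"fn": "send_rows", "kwargs": {
  "hand": [-1,-1,-1,-1,-1,-1,-1,-1,-1,-1],
  "translation": [
    [-1.5,0.16,0],
    [-1.5,0.16,0],
    [-1.5,0.16,0],
    [-1.5,0.16,0],
    [-1.5,0.16,0],
    [-1.5,0.16,0],
    [-1.5,0.16,0],
    [-1.5,0.16,0],
    [-1.5,0.16,0],
    [-1.5,0.16,0]
  ],
  "turn": [
    [0,0,0],
    [0,0,0],
    [0,0,0],
    [0,0,0],
    [0,0,0],
    [0,0,0],
    [0,0,0],
    [0,0,0],
    [0,0,0],
    [0,0,0]
  ]
}}

```text
clock: 10.37
eef_pos: [619.8, 150.4, 70.2]
orientation: [0.999, -0.054, 0.001, -0.0]
wrist_force: [2.0, -0.8, 5.8]
opening: 0.2
grip_force: 3.0
```

Request:
{"fn": "send_rows", "kwargs": {
  "hand": [-1,-1,-1,-1,-1,-1,-1,-1,-1,-1],
  "translation": [
    [-1.5,0.16,0],
    [-1.5,0.16,0],
    [-1.5,0.16,0],
    [-1.5,0.16,0],
    [-1.5,0.16,0],
    [-1.5,0.16,0],
    [-1.5,0.16,0],
    [-1.5,0.16,0],
    [-1.5,0.16,0],
    [0,0,0]
  ],
  "turn": [
    [0,0,0],
    [0,0,0],
    [0,0,0],
    [0,0,0],
    [0,0,0],
    [0,0,0],
    [0,0,0],
    [0,0,0],
    [0,0,0],
    [0,0,0]
  ]
}}

```text
clock: 11.2
eef_pos: [606.0, 151.9, 70.2]
orientation: [0.999, -0.054, 0.0, -0.0]
wrist_force: [0.8, 0.3, 6.5]
opening: 0.4
grip_force: 3.2
```

Request:
{"fn": "send_rows", "kwargs": {
  "hand": [-1,-1,-1,-1,-1,-1,-1,-1,-1,-1],
  "translation": [
    [0,0,0],
    [0,0,0.3],
    [0,0,1],
    [0,0,4],
    [0,0,15],
    [0,0,25],
    [0,0,35],
    [0,0,35],
    [0,0,0],
    [0,0,0]
  ],
  "turn": [
    [0,0,0],
    [0,0,0],
    [0,0,0],
    [0,0,0],
    [0,0,0],
    [0,0,0],
    [0,0,0],
    [0,0,0],
    [0,0,0],
    [0,0,0]
  ]
}}

```text
clock: 12.03
eef_pos: [606.7, 151.9, 187.2]
orientation: [0.999, -0.054, 0.002, -0.001]
wrist_force: [-0.4, 0.1, -0.9]
opening: 0.6
grip_force: 0.0
```

```bash
python3 -c "
from h import *
s,f,P=shot('w6'); st()
cv2.imwrite('pics/w6c.png',cv2.resize(f['pixels'][120:400,200:460,::-1],None,fx=2,fy=2,interpolation=cv2.INTER_CUBIC))"
```

```text
12.0833 [605.83 151.62 185.5 ] yaw [ 0.99 -0.11  0.  ] F [ 0.05 -0.64 -0.22] op 0.2391465537457413 g 0.0
```

View pics/w6c.png

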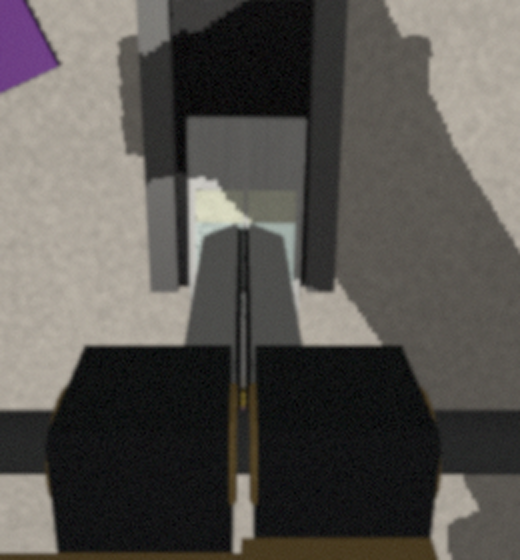

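```bash
python3 -c "
from h import *
a=np.radians(-6.2);ex=np.array([np.cos(a),np.sin(a),0])
f=lambda p:toworld('w6',np.array(p)/2+[200,120],51)
A=(f((187,117))+f((307,118)))/2; B=(f((152,290))+f((335,291)))/2
print(A,B,(A-B)@ex,'carrier centre',A-75*ex, 'dir',f((307,118))-f((187,117)))"
```

```text
[624.24 148.81  51.  ] [528.91 160.94  51.  ] 96.08238101654139 carrier centre [549.68 156.91  51.  ] dir [ -6.98 -59.37   0.  ]
```

Request:
{"fn": "send_rows", "kwargs": {
  "hand": [1,1,1,1,1,1,1,1,1,1],
  "translation": [
    [-20,2,0],
    [-20,2,0],
    [-20,2,0],
    [-20,2,0],
    [-12,1,0],
    [0,0,-15],
    [0,0,-15],
    [0,0,-10],
    [0,0,0],
    [0,0,0]
  ],
  "turn": [
    [0,0,-0.4],
    [0,0,0],
    [0,0,0],
    [0,0,0],
    [0,0,0],
    [0,0,0],
    [0,0,0],
    [0,0,0],
    [0,0,0],
    [0,0,0]
  ]
}}

```text
clock: 12.92
eef_pos: [513.6, 160.5, 144.4]
orientation: [0.998, -0.058, -0.001, 0.0]
wrist_force: [-0.4, 0.3, -0.2]
opening: 64.0
grip_force: 0.0
```

```bash
python3 -c "
from h import *
s,f,P=shot('w7'); st()
cv2.imwrite('pics/w7c.png',f['pixels'][:,120:520,::-1])
for y in(-30,30):
  for x in (-75,75):
    a=np.radians(-6.5); print(topix('w7',[549.7+x*np.cos(a)-y*np.sin(a),156.9+x*np.sin(a)+y*np.cos(a),51])-[120,0])"
```

```text
12.9667 [513.96 160.72 145.02] yaw [ 0.99 -0.12 -0.  ] F [-0.71 -0.66  0.08] op 67.4864705280018 g 0.0
[234.47 248.8 ]
[240.2   71.82]
[168.87 248.94]
[162.43  72.01]
```

View pics/w7c.png

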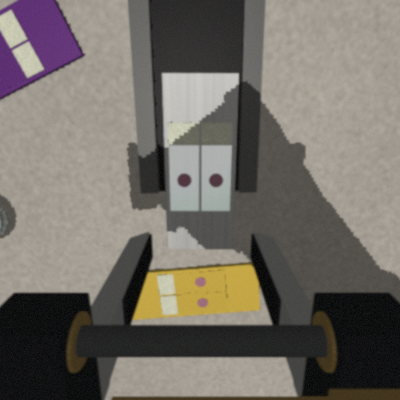

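Request:
{"fn": "send_rows", "kwargs": {
  "hand": [1,1,1,1,1,1,1,1,1,1],
  "translation": [
    [0,0,0],
    [0,0,0],
    [0,0,-5],
    [0,0,-15],
    [0,0,-20],
    [0,0,-20],
    [0,0,-20],
    [0,0,-12],
    [0,0,-5],
    [0,0,0]
  ],
  "turn": [
    [0,0,0],
    [0,0,0],
    [0,0,0],
    [0,0,0],
    [0,0,0],
    [0,0,0],
    [0,0,0],
    [0,0,0],
    [0,0,0],
    [0,0,0]
  ]
}}

```text
clock: 13.8
eef_pos: [513.4, 160.6, 47.3]
orientation: [0.998, -0.058, -0.001, 0.0]
wrist_force: [-0.5, 0.3, -0.2]
opening: 94.3
grip_force: 0.0
```

Request:
{"fn": "send_rows", "kwargs": {
  "hand": [-1,-1,-1,-1,-1,-1,-1,-1],
  "translation": [
    [0,0,0],
    [0,0,0],
    [0,0,0],
    [0,0,0],
    [0,0,0],
    [0,0,0],
    [0,0,0],
    [0,0,0]
  ],
  "turn": [
    [0,0,0],
    [0,0,0],
    [0,0,0],
    [0,0,0],
    [0,0,0],
    [0,0,0],
    [0,0,0],
    [0,0,0]
  ],
  "squeeze": 8
}}

```text
clock: 14.47
eef_pos: [514.0, 160.7, 48.3]
orientation: [0.998, -0.058, 0.0, -0.0]
wrist_force: [0.5, 0.2, 3.2]
opening: 59.8
grip_force: 8.0
```

Request:
{"fn": "send_rows", "kwargs": {
  "hand": [-1,-1,-1,-1,-1,-1,-1,-1,-1,-1],
  "translation": [
    [0,0,0],
    [0,0,0],
    [0,0,0],
    [0,0,0.5],
    [0,0,0.5],
    [0,0,1],
    [0,0,1],
    [0,0,2],
    [0,0,2],
    [0,0,0]
  ],
  "turn": [
    [0,0,0],
    [0,0,0],
    [0,0,0],
    [0,0,0],
    [0,0,0],
    [0,0,0],
    [0,0,0],
    [0,0,0],
    [0,0,0],
    [0,0,0]
  ],
  "squeeze": 35
}}

```text
clock: 15.3
eef_pos: [514.0, 160.7, 55.4]
orientation: [0.998, -0.058, 0.0, -0.0]
wrist_force: [0.4, 0.2, -1.6]
opening: 59.3
grip_force: 35.0
```

Request:
{"fn": "send_rows", "kwargs": {
  "hand": [-1,-1,-1,-1,-1,-1,-1,-1,-1,-1],
  "translation": [
    [0,0,2],
    [0,0,5],
    [0,0,8],
    [0,0,12],
    [0,0,12],
    [0,0,10],
    [0,0,5],
    [0,0,0],
    [0,0,0],
    [0,0,0]
  ],
  "turn": [
    [0,0,0],
    [0,0,0],
    [0,0,0],
    [0,0,0],
    [0,0,0],
    [0,0,0],
    [0,0,0],
    [0,0,0],
    [0,0,0],
    [0,0,0]
  ]
}}

```text
clock: 16.13
eef_pos: [513.6, 160.6, 108.7]
orientation: [0.998, -0.058, -0.0, 0.0]
wrist_force: [0.2, 0.4, -1.5]
opening: 59.6
grip_force: 35.0
```

```bash
python3 -c "
from h import *
s,f,P=shot('w8'); st(); f=grab_frame('scene')
cv2.imwrite('pics/s8.png',cv2.resize(f['pixels'][120:280,220:480,::-1],None,fx=3,fy=3,interpolation=cv2.INTER_CUBIC))
cv2.imwrite('pics/w8c.png',np.hstack([cv2.imread('pics/w8.png')[:,120:520],cv2.resize(f['pixels'][130:270,240:380,::-1],(400,400),interpolation=cv2.INTER_CUBIC)]))"
```

```text
16.1833 [513.49 160.52 108.54] yaw [ 0.99 -0.12 -0.  ] F [-0.7   0.21 -1.81] op 59.43379342041803 g 34.9921452999115
```

View pics/w8c.png

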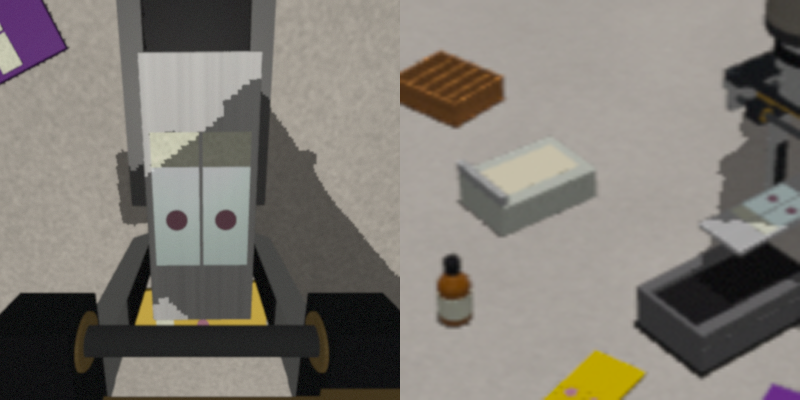

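```bash
python3 -c "
from h import *
d=np.load('pics/w8.npz');px=np.array([(138,53),(262,52),(252,319),(152,319)],float)+[120,0]
obj=np.array([(75,30,6),(75,-30,6),(-75,-30,6),(-75,30,6)],float)
ok,r,t=cv2.solvePnP(obj,px,d['K'],None)
Rw=d['P'][:3,:3]@cv2.Rodrigues(r)[0]; tw=d['P'][:3,:3]@t.ravel()+d['P'][:3,3]
print(tw,Rw); e=sense()['eef_pos']; print(tw-e, np.degrees(np.arctan2(Rw[1,0],Rw[0,0])),'pitch',np.degrees(Rw[2,0]))
print(sense()['torque'])"
```

```text
[549.02 157.33 103.01] [[ 0.99  0.11  0.03]
 [-0.11  0.99  0.  ]
 [-0.03 -0.01  1.  ]]
[35.49 -3.25 -5.53] -6.2226967989384665 pitch -1.8045341752687607
[0.07 0.08 0.  ]
```

Request:
{"fn": "send_rows", "kwargs": {
  "hand": [-1,-1,-1,-1,-1,-1,-1,-1,-1,-1],
  "translation": [
    [0,-5,0],
    [1,-12,0],
    [1,-20,0],
    [1.5,-25,0],
    [1.5,-25,0],
    [1.5,-25,0],
    [1.5,-25,0],
    [1.5,-25,0],
    [1.5,-25,0],
    [1.5,-25,0]
  ],
  "turn": [
    [0,0,0],
    [0,0,-0.6],
    [0,0,0],
    [0,0,0],
    [0,0,0],
    [0,0,0],
    [0,0,0],
    [0,0,0],
    [0,0,0],
    [0,0,0]
  ]
}}

```text
clock: 17.07
eef_pos: [525.8, -53.8, 108.9]
orientation: [0.998, -0.064, -0.0, 0.0]
wrist_force: [0.9, 0.6, -2.1]
opening: 59.5
grip_force: 35.0
```

Request:
{"fn": "send_rows", "kwargs": {
  "hand": [-1,-1,-1,-1,-1,-1,-1,-1,-1,-1],
  "translation": [
    [0,-25,0],
    [0,-25,0],
    [0,-20,0],
    [0,-13,0],
    [0,-7,0],
    [0,0,0],
    [0,0,0],
    [0,0,0],
    [0,0,0],
    [0,0,0]
  ],
  "turn": [
    [0,0,0],
    [0,0,0],
    [0,0,0],
    [0,0,0],
    [0,0,0],
    [0,0,0],
    [0,0,0],
    [0,0,0],
    [0,0,0],
    [0,0,0]
  ]
}}

```text
clock: 17.9
eef_pos: [526.4, -140.4, 109.1]
orientation: [0.998, -0.062, 0.0, -0.0]
wrist_force: [1.0, -0.7, -2.3]
opening: 59.6
grip_force: 35.0
```

```bash
python3 -c "
from h import *
s,f,P=shot('w9'); st(); print(R.from_quat(s['orientation']).as_euler('xyz',degrees=True), s['torque'])
cv2.imwrite('pics/w9c.png',cv2.resize(f['pixels'][0:340,180:480,::-1],None,fx=1.7,fy=1.7,interpolation=cv2.INTER_CUBIC))"
```

```text
17.95 [ 526.42 -140.57  109.08] yaw [ 0.99 -0.12  0.  ] F [-0.53  0.63 -1.96] op 59.410868589976566 g 34.99228119850159
[-179.99    0.     -7.15] [ 0.06  0.08 -0.04]
```

View pics/w9c.png

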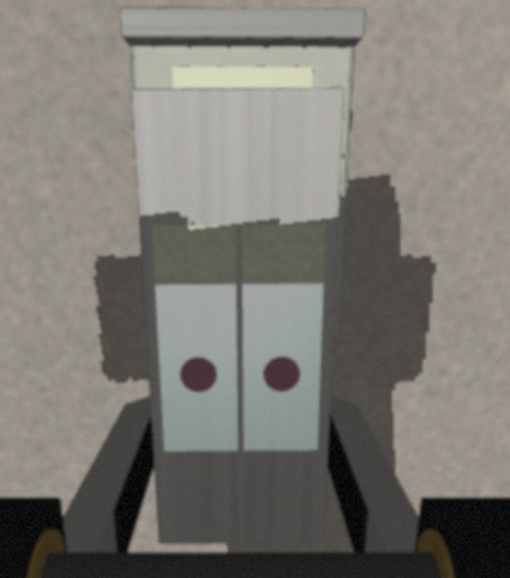

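```bash
python3 -c "
from h import *
s=sense()
a=np.radians(-7.15);ex=np.array([np.cos(a),np.sin(a),0]);ey=np.array([-np.sin(a),np.cos(a),0])
f=lambda p,z:toworld('w9',np.array(p)/1.7+[180,0],z)-np.array([526.42,-140.57,0])
for n,p,z in[('barL',(123,38),54),('barR',(366,38),54),('topL',(133,46),40),('topR',(353,46),40),('carL',(134,90),108),('carR',(343,88),108),('barfarL',(122,10),54),('barfarR',(366,10),54)]:
  v=f(p,z); print(n,v@ex,v@ey)
d=np.load('pics/w9.npz');px=np.array([(134,90),(343,88),(327,542),(160,542)],float)/1.7+[180,0]
obj=np.array([(75,30,6),(75,-30,6),(-75,-30,6),(-75,30,6)],float)
ok,r,t=cv2.solvePnP(obj,px,d['K'],None)
Rw=d['P'][:3,:3]@cv2.Rodrigues(r)[0]; tw=d['P'][:3,:3]@t.ravel()+d['P'][:3,3]-s['eef_pos']
print(tw@ex,tw@ey,tw[2],Rw[2])"
```

```text
barL 136.30819129145505 44.236003790620714
barR 136.2720831153461 -45.533416328794786
topL 136.84925845055167 43.292732986571934
topR 136.81541975274652 -43.610326366279324
carL 110.26399189607787 31.074353830360216
carR 110.76255477964267 -28.272708180991415
barfarL 145.3708546761759 44.00684148082267
barfarR 145.33116720281367 -44.8971036443485
35.66943102360206 0.568933362269187 -6.2353196737497 [-0.04 -0.01  1.  ]
```

Request:
{"fn": "send_rows", "kwargs": {
  "hand": [-1,-1,-1,-1,-1,-1,-1,-1,-1,-1],
  "translation": [
    [0,0,-5],
    [0,0,-10],
    [0,0,-12],
    [0,0,-12],
    [0,0,-8],
    [0,0,-5],
    [0,0,-3],
    [0,0,-2],
    [0,0,0],
    [0,0,0]
  ],
  "turn": [
    [0,0,0],
    [-0.1,-0.75,0],
    [-0.09,-0.75,0],
    [0,0,0],
    [0,0,0],
    [0,0,0],
    [0,0,0],
    [0,0,0],
    [0,0,0],
    [0,0,0]
  ]
}}

```text
clock: 18.78
eef_pos: [526.6, -141.3, 52.3]
orientation: [0.998, -0.063, 0.013, 0.001]
wrist_force: [-0.7, -1.1, -1.5]
opening: 59.7
grip_force: 35.0
```

Request:
{"fn": "send_rows", "kwargs": {
  "hand": [-1,-1,-1,-1,-1,-1,-1],
  "translation": [
    [0,0,-0.4],
    [0,0,-0.4],
    [0,0,-0.4],
    [0,0,-0.4],
    [0,0,-0.4],
    [0,0,-0.4],
    [0,0,0]
  ],
  "turn": [
    [0,0,0],
    [0,0,0],
    [0,0,0],
    [0,0,0],
    [0,0,0],
    [0,0,0],
    [0,0,0]
  ]
}}

```text
clock: 19.37
eef_pos: [526.3, -141.3, 49.6]
orientation: [0.998, -0.063, 0.013, 0.001]
wrist_force: [0.4, -0.6, -1.5]
opening: 59.5
grip_force: 35.0
```

Request:
{"fn": "send_rows", "kwargs": {
  "hand": [-1,-1,-1,-1,-1,-1,-1,-1],
  "translation": [
    [0,0,-0.4],
    [0,0,-0.4],
    [0,0,-0.4],
    [0,0,-0.4],
    [0,0,-0.4],
    [0,0,-0.4],
    [0,0,0],
    [0,0,0]
  ],
  "turn": [
    [0,0,0],
    [0,0,0],
    [0,0,0],
    [0,0,0],
    [0,0,0],
    [0,0,0],
    [0,0,0],
    [0,0,0]
  ]
}}

```text
clock: 20.03
eef_pos: [526.3, -141.3, 47.2]
orientation: [0.998, -0.063, 0.013, 0.001]
wrist_force: [-0.3, -0.1, -2.4]
opening: 59.3
grip_force: 35.0
```

Request:
{"fn": "send_rows", "kwargs": {
  "hand": [-1,-1,-1,-1,-1,-1],
  "translation": [
    [0,0,-0.4],
    [0,0,-0.4],
    [0,0,-0.4],
    [0,0,0],
    [0,0,0],
    [0,0,0]
  ],
  "turn": [
    [0,0,0],
    [0,0,0],
    [0,0,0],
    [0,0,0],
    [0,0,0],
    [0,0,0]
  ]
}}

```text
clock: 20.53
eef_pos: [526.3, -141.3, 46.1]
orientation: [0.998, -0.063, 0.013, 0.001]
wrist_force: [0.2, 0.2, -1.2]
opening: 59.5
grip_force: 35.0
```

Request:
{"fn": "send_rows", "kwargs": {
  "hand": [-1,-1,-1,-1,-1],
  "translation": [
    [0,0,-0.3],
    [0,0,-0.3],
    [0,0,0],
    [0,0,0],
    [0,0,0]
  ],
  "turn": [
    [0,0,0],
    [0,0,0],
    [0,0,0],
    [0,0,0],
    [0,0,0]
  ]
}}

```text
clock: 20.95
eef_pos: [526.3, -141.3, 45.5]
orientation: [0.998, -0.063, 0.013, 0.001]
wrist_force: [-0.2, 0.3, -1.5]
opening: 59.6
grip_force: 35.0
```

```bash
python3 -c "
from h import *
st();print(sense()['torque'])"
```

```text
20.95 [ 526.34 -141.28   45.48] yaw [ 0.99 -0.13  0.03] F [-0.23  0.33 -1.5 ] op 59.6204311730564 g 34.99215066432953
[0.08 0.1  0.02]
```

Request:
{"fn": "send_rows", "kwargs": {
  "hand": [-1,-1,-1,-1,-1],
  "translation": [
    [0,0,-0.3],
    [0,0,-0.3],
    [0,0,0],
    [0,0,0],
    [0,0,0]
  ],
  "turn": [
    [0,0,0],
    [0,0,0],
    [0,0,0],
    [0,0,0],
    [0,0,0]
  ]
}}

```text
clock: 21.37
eef_pos: [526.3, -141.3, 44.9]
orientation: [0.998, -0.063, 0.013, 0.001]
wrist_force: [-0.4, 0.6, -3.0]
opening: 59.3
grip_force: 35.0
```

```bash
python3 -c "
from h import *
st();print(sense()['torque'])"
```

```text
21.3667 [ 526.33 -141.3    44.85] yaw [ 0.99 -0.13  0.03] F [-0.43  0.64 -3.01] op 59.25894133592578 g 34.99221861362457
[ 0.06  0.07 -0.06]
```

Request:
{"fn": "send_rows", "kwargs": {
  "hand": [-1,-1,-1,-1,-1],
  "translation": [
    [0,0,-0.3],
    [0,0,-0.3],
    [0,0,0],
    [0,0,0],
    [0,0,0]
  ],
  "turn": [
    [0,0,0],
    [0,0,0],
    [0,0,0],
    [0,0,0],
    [0,0,0]
  ]
}}

```text
clock: 21.78
eef_pos: [526.3, -141.3, 44.3]
orientation: [0.998, -0.063, 0.013, 0.001]
wrist_force: [-0.4, 0.1, -1.6]
opening: 59.4
grip_force: 35.0
```

Request:
{"fn": "send_rows", "kwargs": {
  "hand": [-1,-1,-1,-1,-1],
  "translation": [
    [0,0,-0.2],
    [0,0,-0.2],
    [0,0,0],
    [0,0,0],
    [0,0,0]
  ],
  "turn": [
    [0,0,0],
    [0,0,0],
    [0,0,0],
    [0,0,0],
    [0,0,0]
  ]
}}

```text
clock: 22.2
eef_pos: [526.3, -141.3, 43.9]
orientation: [0.998, -0.063, 0.013, 0.001]
wrist_force: [0.8, -0.7, -1.3]
opening: 59.2
grip_force: 35.0
```

Request:
{"fn": "send_rows", "kwargs": {
  "hand": [-1,-1,-1,-1,-1],
  "translation": [
    [0,0,-0.2],
    [0,0,-0.2],
    [0,0,0],
    [0,0,0],
    [0,0,0]
  ],
  "turn": [
    [0,0,0],
    [0,0,0],
    [0,0,0],
    [0,0,0],
    [0,0,0]
  ]
}}

```text
clock: 22.62
eef_pos: [526.4, -141.3, 43.5]
orientation: [0.998, -0.063, 0.013, 0.001]
wrist_force: [-0.6, 0.0, -1.6]
opening: 59.4
grip_force: 35.0
```

Request:
{"fn": "send_rows", "kwargs": {
  "hand": [-1,-1,-1,-1,-1],
  "translation": [
    [0,0,-0.2],
    [0,0,-0.2],
    [0,0,0],
    [0,0,0],
    [0,0,0]
  ],
  "turn": [
    [0,0,0],
    [0,0,0],
    [0,0,0],
    [0,0,0],
    [0,0,0]
  ]
}}

```text
clock: 23.03
eef_pos: [526.4, -141.3, 43.1]
orientation: [0.998, -0.063, 0.013, 0.001]
wrist_force: [-1.4, 0.7, 0.2]
opening: 59.4
grip_force: 35.0
```

Request:
{"fn": "send_rows", "kwargs": {
  "hand": [-1,-1,-1,-1,-1],
  "translation": [
    [0,0,-0.2],
    [0,0,-0.2],
    [0,0,0],
    [0,0,0],
    [0,0,0]
  ],
  "turn": [
    [0,0,0],
    [0,0,0],
    [0,0,0],
    [0,0,0],
    [0,0,0]
  ]
}}

```text
clock: 23.45
eef_pos: [526.4, -141.3, 42.8]
orientation: [0.998, -0.063, 0.013, 0.001]
wrist_force: [-3.5, 0.7, 5.3]
opening: 59.4
grip_force: 35.0
```

Request:
{"fn": "send_rows", "kwargs": {
  "hand": [-1,-1,-1,-1,-1],
  "translation": [
    [0,0,-0.2],
    [0,0,-0.2],
    [0,0,0],
    [0,0,0],
    [0,0,0]
  ],
  "turn": [
    [0,0,0],
    [0,0,0],
    [0,0,0],
    [0,0,0],
    [0,0,0]
  ]
}}

```text
clock: 23.87
eef_pos: [526.3, -141.3, 42.6]
orientation: [0.998, -0.063, 0.013, 0.001]
wrist_force: [-4.5, 0.3, 9.3]
opening: 59.1
grip_force: 35.0
```

```bash
python3 -c "
from h import *
st();print(sense()['torque'])"
```

```text
23.8667 [ 526.34 -141.3    42.59] yaw [ 0.99 -0.13  0.03] F [-4.46  0.3   9.34] op 59.14977811134393 g 34.99546408653259
[ 0.21  0.76 -0.01]
```

Request:
{"fn": "send_rows", "kwargs": {
  "hand": [-1,-1,-1,-1],
  "translation": [
    [0,0,0.2],
    [0,0,0.2],
    [0,0,0],
    [0,0,0]
  ],
  "turn": [
    [0,0,0],
    [0,0,0],
    [0,0,0],
    [0,0,0]
  ]
}}

```text
clock: 24.2
eef_pos: [526.3, -141.3, 42.8]
orientation: [0.998, -0.063, 0.013, 0.001]
wrist_force: [-3.0, 0.5, 7.0]
opening: 59.4
grip_force: 35.0
```

Request:
{"fn": "send_rows", "kwargs": {
  "hand": [-1,-1,-1,-1,-1],
  "translation": [
    [0,0,0],
    [0,0,0],
    [0,0,0],
    [0,0,0],
    [0,0,0]
  ],
  "turn": [
    [0,0,0],
    [0,0,0],
    [0,0,0],
    [0,0,0],
    [0,0,0]
  ],
  "squeeze": 3
}}

```text
clock: 24.62
eef_pos: [526.4, -141.3, 42.7]
orientation: [0.998, -0.063, 0.013, 0.001]
wrist_force: [-1.0, -0.5, 2.4]
opening: 60.0
grip_force: 3.0
```

Request:
{"fn": "send_rows", "kwargs": {
  "hand": [-0.2,0.3,0.3,0.5,0.6,0.8,0.9,1,1,1],
  "translation": [
    [0,0,0],
    [0,0,0],
    [0,0,0],
    [0,0,0],
    [0,0,0],
    [0,0,0],
    [0,0,0],
    [0,0,0],
    [0,0,0],
    [0,0,0]
  ],
  "turn": [
    [0,0,0],
    [0,0,0],
    [0,0,0],
    [0,0,0],
    [0,0,0],
    [0,0,0],
    [0,0,0],
    [0,0,0],
    [0,0,0],
    [0,0,0]
  ]
}}

```text
clock: 25.45
eef_pos: [526.3, -141.3, 42.7]
orientation: [0.998, -0.063, 0.013, 0.001]
wrist_force: [-0.4, -0.5, 0.8]
opening: 93.6
grip_force: 0.0
```

```bash
python3 -c "
from h import *
st()"
```

```text
25.45 [ 526.34 -141.27   42.66] yaw [ 0.99 -0.13  0.03] F [-0.4  -0.53  0.76] op 93.5716823679616 g 0.0
```

Request:
{"fn": "send_rows", "kwargs": {
  "hand": [1,1,1,1,1,1,-1,-1,-1,-1],
  "translation": [
    [0,0,5],
    [0,0,12],
    [0,0,15],
    [0,0,15],
    [-14,1.8,0],
    [-15,1.9,0],
    [-15,1.9,0],
    [-13,1.6,0],
    [0,0,0],
    [0,0,0]
  ],
  "turn": [
    [0,0,0],
    [0,0,0],
    [0.1,0.75,0],
    [0.09,0.75,0],
    [0,0,0],
    [0,0,0],
    [0,0,0],
    [0,0,0],
    [0,0,0],
    [0,0,0]
  ]
}}

```text
clock: 26.28
eef_pos: [469.7, -134.2, 90.7]
orientation: [0.998, -0.063, 0.001, 0.0]
wrist_force: [0.5, -0.2, 0.4]
opening: 70.7
grip_force: 0.0
```

Request:
{"fn": "send_rows", "kwargs": {
  "hand": [-1,-1,-1,-1,-1,-1,-1,-1,-1,-1],
  "translation": [
    [0,0,0],
    [0,0,0],
    [0,0,0],
    [0,0,0],
    [0,0,0],
    [0,0,0],
    [0,0,0],
    [0,0,0],
    [0,0,0],
    [0,0,0]
  ],
  "turn": [
    [0,0,0],
    [0,0,0],
    [0,0,0],
    [0,0,0],
    [0,0,0],
    [0,0,0],
    [0,0,0],
    [0,0,0],
    [0,0,0],
    [0,0,0]
  ]
}}

```text
clock: 27.12
eef_pos: [469.4, -134.1, 89.7]
orientation: [0.998, -0.063, 0.0, -0.0]
wrist_force: [-0.7, 0.4, -0.3]
opening: 4.3
grip_force: 0.0
```

```bash
cat > loc.py <<'E'
from h import *
import sys
n=sys.argv[1]; s,f,P=shot(n); st()
a=np.radians(-7.2);ex=np.array([np.cos(a),np.sin(a),0]);ey=np.array([-np.sin(a),np.cos(a),0])
C=np.array([607.3,-151.8,0])   # stand origin
# rectify top plane z=46 in stand frame, 1 px/mm/2
xs=np.arange(-140,70,.5); ys=np.arange(-60,60,.5)
g=np.array([[topix(n,C+x*ex+y*ey+[0,0,46]) for y in ys] for x in xs],np.float32)
im=cv2.remap(f["pixels"],g[...,0],g[...,1],cv2.INTER_LINEAR).astype(float).mean(2)
cv2.imwrite(f'pics/{n}r.png',im)
prof=lambda v,ax,b:[(float(b[i]),round(float(v[i]))) for i in np.argsort(-abs(v)) [:14]]
L=im[:,100:140].mean(1); d=np.convolve(L,[1,1,1,0,-1,-1,-1],'same'); print('x edges',prof(d[5:-5],0,xs[5:-5]))
for x0,x1 in((-75,-60),(-10,10),(10,25)):
    m=im[(xs>x0)&(xs<x1)].mean(0); d=np.convolve(m,[1,1,1,0,-1,-1,-1],'same'); print('y',x0,prof(d[5:-5],0,ys[5:-5]))
for d in search_frame('carrier',f)[:3]: v=d['location']-C; print('net',v@ex,v@ey,d['location'][2],d['confidence'])
E
python3 loc.py w10
```

```text
27.1667 [ 469.34 -134.09   89.66] yaw [ 0.99 -0.13  0.  ] F [ 0.39 -0.53 -1.35] op 1.2771758663068271 g 0.0
x edges [(6.5, -483), (6.0, -450), (7.0, -355), (5.5, -289), (7.5, -194), (-83.5, 178), (-83.0, 164), (-84.0, 154), (5.0, -128), (-82.5, 120), (-84.5, 106), (-82.0, 70), (-63.0, 57), (-85.0, 56)]
y -75 [(27.5, -194), (27.0, -184), (-25.0, 180), (-24.5, 167), (28.0, -164), (-25.5, 155), (2.5, 142), (0.0, -139), (26.5, -138), (2.0, 124), (-24.0, 124), (0.5, -118), (3.0, 114), (31.0, 114)]
y -10 [(-40.0, 79), (43.5, -79), (43.0, -74), (-40.5, 69), (-39.5, 67), (44.0, -64), (42.5, -56), (-39.0, 46), (-41.0, 41), (-29.0, -40), (32.0, 39), (-28.5, -36), (32.5, 36), (42.0, -36)]
y 10 [(-57.5, 0), (-57.0, 0), (-56.5, 0), (-56.0, 0), (-55.5, 0), (-55.0, 0), (-54.5, 0), (-54.0, 0), (-53.5, 0), (-53.0, 0), (-52.5, 0), (-52.0, 0), (-51.5, 0), (-51.0, 0)]
net -221.01492953946888 282.2249119419893 9.1 0.89
net -49.30084291557303 -2.2971477562372913 46.5 0.65[ WARN:0@59.391] global loadsave.cpp:1063 imwrite_ Unsupported depth image for selected encoder is fallbacked to CV_8U.
```

Request:
{"fn": "send_rows", "kwargs": {
  "hand": [-1,-1,-1,-1,-1,-1,-1,-1,-1,-1],
  "translation": [
    [0,0,-10],
    [0,0,-12],
    [0,0,-10],
    [0,0,-4],
    [0,0,0],
    [2,-0.25,0],
    [2,-0.25,0],
    [1,-0.12,0],
    [1,-0.13,0],
    [0,0,0]
  ],
  "turn": [
    [0,0,0],
    [0,0,0],
    [0,0,0],
    [0,0,0],
    [0,0,0],
    [0,0,0],
    [0,0,0],
    [0,0,0],
    [0,0,0],
    [0,0,0]
  ]
}}

```text
clock: 28.05
eef_pos: [475.8, -134.9, 54.0]
orientation: [0.998, -0.063, 0.0, 0.0]
wrist_force: [0.2, 0.2, 0.1]
opening: 0.7
grip_force: 0.0
```

Request:
{"fn": "send_rows", "kwargs": {
  "hand": [-1,-1,-1,-1,-1,-1,-1,-1,-1,-1],
  "translation": [
    [1,-0.13,0],
    [1,-0.12,0],
    [1,-0.13,0],
    [1,-0.12,0],
    [1,-0.13,0],
    [1,-0.12,0],
    [1,-0.13,0],
    [1,-0.12,0],
    [1,-0.13,0],
    [1,-0.12,0]
  ],
  "turn": [
    [0,0,0],
    [0,0,0],
    [0,0,0],
    [0,0,0],
    [0,0,0],
    [0,0,0],
    [0,0,0],
    [0,0,0],
    [0,0,0],
    [0,0,0]
  ]
}}

```text
clock: 28.88
eef_pos: [485.4, -136.1, 53.6]
orientation: [0.998, -0.063, -0.0, -0.0]
wrist_force: [-1.4, -0.0, -0.2]
opening: 0.5
grip_force: 0.3
```

```bash
python3 loc.py w11 2>/dev/null | grep -v '^y 10'
```

```text
28.9333 [ 485.67 -136.13   53.68] yaw [ 0.99 -0.13  0.  ] F [ 0.22  0.97 -0.14] op 0.7341891301473594 g 0.05129139841301367
x edges [(12.0, -479), (11.5, -461), (12.5, -336), (11.0, -302), (-76.0, 198), (-75.5, 181), (13.0, -177), (-76.5, 167), (10.5, -143), (-75.0, 126), (-77.0, 105), (-49.0, 70), (-48.5, 67), (-74.5, 64)]
y -75 [(27.0, -211), (-25.5, 199), (-25.0, 197), (2.0, 189), (27.5, -186), (26.5, -185), (-0.5, -185), (0.0, -181), (2.5, 162), (-26.0, 155), (-24.5, 150), (1.5, 144), (31.5, 133), (32.0, 131)]
y -10 [(43.0, -92), (-40.0, 90), (-39.5, 89), (42.5, -81), (43.5, -79), (-39.0, 65), (-40.5, 64), (42.0, -55), (31.0, 51), (-29.5, -49), (31.5, 48), (-30.0, -46), (44.0, -43), (-38.5, 36)]
net -45.23106240674371 -3.3957316674396667 46.0 0.93
```

Request:
{"fn": "send_rows", "kwargs": {
  "hand": [-1,-1,-1,-1,-1,-1,-1,-1,-1,-1],
  "translation": [
    [1.4,-0.18,0],
    [1.4,-0.18,0],
    [1.4,-0.18,0],
    [1.4,-0.17,0],
    [1.4,-0.18,0],
    [1.4,-0.18,0],
    [1.4,-0.17,0],
    [1.4,-0.18,0],
    [1.4,-0.18,0],
    [1,-0.12,0]
  ],
  "turn": [
    [0,0,0],
    [0,0,0],
    [0,0,0],
    [0,0,0],
    [0,0,0],
    [0,0,0],
    [0,0,0],
    [0,0,0],
    [0,0,0],
    [0,0,0]
  ]
}}

```text
clock: 29.82
eef_pos: [499.1, -137.9, 53.7]
orientation: [0.998, -0.063, 0.0, -0.0]
wrist_force: [-0.2, 1.0, 0.4]
opening: 0.9
grip_force: 0.4
```

Request:
{"fn": "send_rows", "kwargs": {
  "hand": [-1,-1,-1,-1,-1],
  "translation": [
    [0.5,-0.06,0],
    [0.5,-0.06,0],
    [0.4,-0.05,0],
    [0.4,-0.05,0],
    [0,0,0]
  ],
  "turn": [
    [0,0,0],
    [0,0,0],
    [0,0,0],
    [0,0,0],
    [0,0,0]
  ]
}}

```text
clock: 30.23
eef_pos: [500.9, -138.0, 53.7]
orientation: [0.998, -0.063, 0.0, -0.0]
wrist_force: [0.5, 0.6, -0.4]
opening: 0.5
grip_force: 0.1
```

```bash
python3 loc.py w12 2>/dev/null | grep -v '^y 10'
```

```text
30.2833 [ 500.83 -138.04   53.66] yaw [ 0.99 -0.13  0.  ] F [-0.23 -0.15 -0.4 ] op 0.49334292380144096 g 0.061195536400191486
x edges [(27.5, -480), (27.0, -441), (28.0, -359), (26.5, -281), (28.5, -199), (-60.0, 186), (-60.5, 184), (-59.5, 147), (-61.0, 142), (26.0, -121), (-59.0, 88), (-61.5, 83), (-33.0, 77), (-134.5, 75)]
y -75 [(40.5, 31), (40.0, 29), (43.5, -29), (44.0, -28), (41.0, 25), (43.0, -24), (44.5, -22), (39.5, 20), (45.0, -15), (29.5, -14), (42.5, -14), (41.5, 13), (30.0, -13), (29.0, -12)]
y -10 [(43.0, -89), (-39.5, 89), (-40.0, 81), (43.5, -79), (42.5, -77), (-39.0, 72), (-24.5, 61), (-25.0, 61), (2.5, 59), (0.0, -59), (2.0, 58), (-0.5, -56), (27.0, -55), (-40.5, 51)]
net -26.82575202228017 -2.2801378114338338 47.8 0.88
```

Request:
{"fn": "send_rows", "kwargs": {
  "hand": [-1,-1,-1,-1,-1],
  "translation": [
    [0.3,-0.04,0],
    [0.3,-0.04,0],
    [0.3,-0.03,0],
    [0,0,0],
    [0,0,0]
  ],
  "turn": [
    [0,0,0],
    [0,0,0],
    [0,0,0],
    [0,0,0],
    [0,0,0]
  ]
}}

```text
clock: 30.75
eef_pos: [501.7, -138.2, 53.7]
orientation: [0.998, -0.063, 0.0, -0.0]
wrist_force: [-0.9, -0.1, -0.3]
opening: 0.5
grip_force: 0.1
```

Request:
{"fn": "send_rows", "kwargs": {
  "hand": [-1,-1,-1,-1],
  "translation": [
    [0.3,-0.04,0],
    [0.3,-0.04,0],
    [0,0,0],
    [0,0,0]
  ],
  "turn": [
    [0,0,0],
    [0,0,0],
    [0,0,0],
    [0,0,0]
  ]
}}

```text
clock: 31.08
eef_pos: [502.3, -138.2, 53.7]
orientation: [0.998, -0.063, 0.0, -0.0]
wrist_force: [0.1, 0.5, -0.4]
opening: 0.7
grip_force: 0.1
```

Request:
{"fn": "send_rows", "kwargs": {
  "hand": [-1,-1,-1,-1],
  "translation": [
    [0.3,-0.04,0],
    [0.3,-0.04,0],
    [0,0,0],
    [0,0,0]
  ],
  "turn": [
    [0,0,0],
    [0,0,0],
    [0,0,0],
    [0,0,0]
  ]
}}

```text
clock: 31.42
eef_pos: [502.9, -138.3, 53.6]
orientation: [0.998, -0.063, 0.0, -0.0]
wrist_force: [-0.0, 0.1, 0.1]
opening: 0.3
grip_force: 0.1
```

Request:
{"fn": "send_rows", "kwargs": {
  "hand": [-1,-1,-1,-1],
  "translation": [
    [0.3,-0.04,0],
    [0.3,-0.04,0],
    [0,0,0],
    [0,0,0]
  ],
  "turn": [
    [0,0,0],
    [0,0,0],
    [0,0,0],
    [0,0,0]
  ]
}}

```text
clock: 31.75
eef_pos: [503.5, -138.4, 53.7]
orientation: [0.998, -0.063, 0.0, -0.0]
wrist_force: [-0.3, -0.2, -0.5]
opening: 0.5
grip_force: 0.1
```

Request:
{"fn": "send_rows", "kwargs": {
  "hand": [-1,-1,-1,-1],
  "translation": [
    [0.3,-0.04,0],
    [0.3,-0.04,0],
    [0,0,0],
    [0,0,0]
  ],
  "turn": [
    [0,0,0],
    [0,0,0],
    [0,0,0],
    [0,0,0]
  ]
}}

```text
clock: 32.08
eef_pos: [503.7, -138.4, 53.6]
orientation: [0.998, -0.063, -0.0, -0.0]
wrist_force: [-4.6, -1.2, 1.0]
opening: 0.6
grip_force: 2.0
```

```bash
python3 loc.py w13 2>/dev/null | grep -v '^y 10'
```

```text
32.1333 [ 503.62 -138.42   53.54] yaw [ 0.99 -0.13 -0.  ] F [-4.41  0.87  2.31] op 0.4862874305284485 g 2.122321017086506
x edges [(30.0, -480), (30.5, -459), (29.5, -341), (31.0, -299), (-57.5, 200), (29.0, -181), (-58.0, 177), (-57.0, 171), (31.5, -138), (-58.5, 119), (-56.5, 113), (-30.5, 91), (-30.0, 88), (-131.5, 75)]
y -75 [(40.5, 28), (40.0, 26), (44.0, -25), (43.5, -23), (44.5, -22), (41.0, 21), (39.5, 19), (43.0, -18), (45.0, -16), (29.5, -13), (30.0, -12), (29.0, -12), (41.5, 11), (5.0, 10)]
y -10 [(-39.5, 89), (43.0, -89), (-40.0, 83), (42.5, -79), (43.5, -76), (-39.0, 71), (-25.0, 64), (-24.5, 61), (27.0, -58), (0.0, -58), (42.0, -55), (-40.5, 53), (26.5, -53), (2.5, 53)]
net -24.199285855596813 0.0675579685316019 47.7 0.82
```

Request:
{"fn": "send_rows", "kwargs": {
  "hand": [-1,-1,-1,-1,-1,-1,-1,-1,-1,-1],
  "translation": [
    [-1,0.12,0],
    [-5,0.6,0],
    [-10,1.2,0],
    [0,0,15],
    [0,0,30],
    [0,0,30],
    [0,0,30],
    [0,0,15],
    [0,0,0],
    [0,0,0]
  ],
  "turn": [
    [0,0,0],
    [0,0,0],
    [0,0,0],
    [0,0,0],
    [0,0,0],
    [0,0,0],
    [0,0,0],
    [0,0,0],
    [0,0,0],
    [0,0,0]
  ]
}}

```text
clock: 33.02
eef_pos: [487.9, -136.7, 174.2]
orientation: [0.998, -0.063, 0.001, 0.0]
wrist_force: [-0.7, -0.1, -0.0]
opening: 0.6
grip_force: 0.0
```

```bash
python3 loc.py w14 2>/dev/null; python3 -c "
from h import *
print(finish_job())"
```

```text
33.0667 [ 487.39 -136.52  173.27] yaw [ 0.99 -0.13  0.  ] F [-0.09  0.43 -0.16] op 0.383598932871377 g 0.0
x edges [(50.5, -499), (51.0, -429), (50.0, -404), (51.5, -262), (49.5, -238), (-58.0, 155), (-57.5, 151), (-58.5, 131), (-57.0, 125), (52.0, -96), (-59.0, 93), (-56.5, 85), (49.0, -71), (-59.5, 54)]
y -75 [(31.5, 60), (31.0, 60), (32.0, 57), (32.5, 54), (30.5, 54), (33.0, 50), (40.5, -48), (40.0, -46), (41.0, -44), (33.5, 40), (30.0, 39), (39.5, -37), (41.5, -35), (42.0, -28)]
y -10 [(44.0, -99), (43.5, -93), (-40.5, 93), (-40.0, 92), (44.5, -85), (-39.5, 77), (-41.0, 75), (43.0, -74), (-39.0, 55), (45.0, -54), (42.5, -49), (-41.5, 43), (-30.0, -41), (-29.5, -40)]
y 10 [(-40.5, 118), (-41.0, 113), (-40.0, 102), (44.0, -94), (43.5, -92), (-41.5, 81), (44.5, -78), (-39.5, 76), (43.0, -75), (-43.5, -56), (42.5, -51), (-43.0, -49), (-39.0, 48), (45.0, -47)]
net -15.494798247462175 2.175138448568399 46.0 0.96
net -236.8564403740312 283.95307121660613 8.2 0.84
the job is handed in; nothing more can be done
None
```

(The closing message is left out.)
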